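# Check the incubator with a temperature probe

## Task

Gently lower the lid of the block incubator until it is fully shut, then take the temperature probe out of its stand by the handle and lower it upright through the port in the lid until the dark band round its rod is level with the top of the port. The probe must never touch the incubator or its lid, and you finish while still holding it still, centred in the port. Leave the green tube rack, the brown bottle and the white kit tray where they are.

Things in the scene. Friction and masses are not known exactly. Their poses are not given: they have to be found in the camera images.
- bath: White block incubator, fixed to the bench: an open-topped chamber 180 (x) x 200 (y) mm and 90 mm high, with a lower console 50 mm deep and 70 mm high on its -x side (x from -140 to -90 mm). Origin at the centre of the chamber's underside, on the bench; its axes: -x to the console, +x to the hinged side, z up. The chamber's inside is empty down to 33 mm above the bench where the probe goes.
- lid (a joint): Angle of the lid in rad: 0 fully shut (flat), growing as its front edge rises; at the start it stands open between 0.8 and 1.15. The hinge is stiff (0.4 N m of friction, about 1 to 3 N pushed near the front edge): the lid stays at whatever angle it is left and does not fall. It can be shut by pushing on its outer (upper) face near the front edge.
- lid_hinge (a point): Middle of the lid's hinge line, 90 mm above the bench, on the +x side of the incubator (x = +90 mm in its frame). The hinge line runs along the incubator's y. The frame turns with the lid: x runs from the front edge to the hinge, z is normal to the lid (up when shut).
- lid_edge (a point): Middle of the lid's front edge on its outer (upper) face, 190 mm from the hinge. The lid is a grey plate 190 mm (hinge to edge) x 200 mm x 10 mm thick, its underside in the plane of the hinge line. Frame as lid_hinge.
- port (a point): Centre of the top mouth of the probe port: a round black collar 38 mm across, standing 14 mm above the lid's outer face, with a straight bore 22 mm across that goes through collar and lid (24 mm long). It lies 90 mm from the hinge line and 30 mm to the +y side of the lid's middle. It moves with the lid; when the lid is shut it is 114 mm above the bench and its z (the bore's axis) points up.
- stand: Grey probe stand, fixed to the bench: base 90 x 80 x 12 mm and a top plate 50 x 68 mm, 10 mm thick, on two side walls; origin at the centre of its underside. It may stand left or right of the incubator.
- stand_top (a point): Centre of the 14 mm hole in the stand's top plate, at the plate's upper face, 115 mm above the bench; the hole goes right through.
- probe_grip (a point): Centre of the temperature probe's handle: an upright black round handle 24 mm across and 60 mm high (the handle reaches 30 mm above and below this point). z points up along the probe, away from its tip. At the start the probe hangs upright in the stand, the handle's lower face resting on the stand's top plate. The whole probe is 160 mm long, 60 to 130 g.
- probe_band (a point): Middle of the dark band (4 mm high) round the probe's steel rod, 80 mm below probe_grip and 50 mm above the tip.
- probe_tip (a point): Lower end of the probe's steel rod, 130 mm below probe_grip. The rod is 8 mm across and reaches 100 mm below the handle.
- rack: Green tube rack with white-capped tubes, 90 x 80 x 42 mm (56 with the tubes), origin under its centre; a bystander on the other side of the incubator from the stand.
- reagent: Brown reagent bottle, 56 mm across, 110 mm high, origin under its centre; a bystander.
- kit: White tray 110 x 90 x 35 mm with three small bottles 60 mm high, origin under its centre; a bystander.
Things that resemble listed ones, but are neither listed nor needed, are in the scene too. There is more than one size of the part that bears probe_grip; the job needs the largest.

How it is judged:
By the outcome, as a careful person would: the job done as asked, in the order asked, and still so for the second after the job is handed in, while the arm keeps its last pose, push and grip.
It also fails if it takes over 70 s, if anything falls off the work surface, if the arm or the gripper's body presses on something with over 40 N, if the wrist force passes 120 N, or if a joint passes its speed limit or range.

## Robot

A 7-joint arm with a two-finger parallel gripper is mounted at the origin on the work surface. World frame = base frame: x ahead of the robot, y to its left, z up, the work surface at z = 0. Lengths are in m, angles in rad, forces in N, time in s.
With the tool pointing down it reaches from about 0.425 to 0.925 m from the base axis. Payload 6.8 kg.
Tool frame: the origin (TCP) lies at the very end of the fingers, on their centre line; the grasp point (between the pads) lies manip.grip_point_offset behind it (manip.grip_point_offset is the distance from the TCP to the grasp point, in m); z points along the fingers, y is the line along which they close (so a half turn about z gives the same grasp; the last joint's range is limited). The gripper opens to 85 mm and grips with 20 to 120 N. Pads are 22 mm wide; open, the fingers measure 114 mm over their backs; the gripper's body (76 mm by 85 mm) begins 54 mm behind the grasp point. The pads swing forward as they close: fully open they stand 13 mm farther back than shut.
Start: joints at [1.199, 0.477, 0.022, 1.555, -0.011, 1.109, -0.083], TCP at [0.176, -0.652, 0.231] pointing down, gripper open.
Joint ranges: [-2.96, 2.96], [-0.34, 2.1], [-1.41, 1.46], [0.24, 2.44], [-1.37, 4.51], [0.17, 1.92], [-2.96, 2.96]. Speed limits (rad/s): [2.39, 2.39, 3.14, 3.14, 3.14, 3.14, 3.14].

## Interface

Orientations are given as a 3x3 rotation matrix whose columns are the frame's x, y, z axes.
In Python, from rig import manip, grip, kinematics, viewer, ticket gives the robot as it stands. Calls block until the motion is done:
- manip.move_to(position, orientation): joint-space move of the TCP to a pose.
- manip.movel(position, frame=None, velocity=0.15): straight line of the TCP; frame=None keeps the orientation; velocity is the mean speed in m/s.
- manip.movej(angles): joint-space move.
- grip(opening): finger opening in m; the grip force is fixed at half the most; returns when the fingers have stopped.
- manip.dwell(seconds).
- kinematics.inverse_kinematics(position, orientation): joint angles nearest the present ones, or None.
- viewer.read_camera(name): name is "scene" or "side" or "wrist"; returns the picture (400x640x3 uint8, red, green, blue); there is no depth.
- viewer.camera_info(name): a dict with "camera_matrix" (3x3 intrinsics, pixels), "k1" (the pictures are not rectified: a ray, as slopes to the right and down, at radius r is drawn at 1 + k1 r^2 times it, then the intrinsics apply), "R" (3x3) and "t" (3): a world point X has camera coordinates R X + t. Camera axes: x right, y down, z forward; pixel columns grow to the right and rows downward; lengths in m; the calibration is good to about 2 mm. A picture is of the moment at which its call begins: read the wrist's pose just before it. camera_info takes no time and is no camera call; for the wrist camera it gives the pose at the moment of the call.
A pose or a line that the arm cannot do raises manip.PlanningError and nothing moves.
- ticket.sign_off(): hands the job in; it is judged then, once.
Readings, each from a call of its own:
- manip.get_time_s(): time.
- manip.get_joints(): joint angles.
- manip.get_dq(): joint speeds.
- manip.get_tau(): joint torques, N m.
- manip.get_tool_pos(): TCP position.
- manip.get_orientation(): TCP orientation.
- manip.get_force(): force on the tool from outside, world axes, zero at the start.
- manip.get_torque(): the same for the moment, N m.
- manip.get_gripper_width(): finger opening in m.
- manip.get_grasp_force(): force on a finger pad.
Only numpy, scipy, OpenCV 4.12 (cv2) and the standard library are available. Lean on these libraries where they do the work, as an engineer would, in place of code of your own. Each camera call takes 0.05 s, during which the arm holds its last target. There are 200 camera calls.

## Working session

There is one attempt and no reset: what is moved stays moved. The work goes in short steps, each a Python script; the robot and the scene stay as the last script left them, time stands still between calls to the robot, and variables do not carry over. Pictures are saved under pics/ and viewed, at most 10 in all, crops included, and the job is handed in when it is done.

```bash
mkdir -p pics; ls
python3 - <<'E'
from rig import manip, grip, kinematics, viewer
import cv2
for n in ("scene","side"):
    cv2.imwrite(f"pics/{n}0.png",viewer.read_camera(n)[:,:,::-1])
    i=viewer.camera_info(n);print(n,i)
print(manip.grip_point_offset,manip.get_time_s(),manip.get_orientation())
E
```

```text
pics
scene {'camera_matrix': array([[458.98212693,   0.        , 321.482373  ],
       [  0.        , 458.98212693, 195.60693568],
       [  0.        ,   0.        ,   1.        ]]), 'k1': 0.01771130096234676, 'R': array([[ 0.13115984,  0.99134115,  0.00631033],
       [ 0.85062061, -0.10926799, -0.51430058],
       [-0.50915782,  0.07282328, -0.85758678]]), 't': array([-0.08083282, -0.42062374,  1.4695648 ])}
side {'camera_matrix': array([[378.67654922,   0.        , 315.62313768],
       [  0.        , 378.67654922, 203.05902101],
       [  0.        ,   0.        ,   1.        ]]), 'k1': -0.025180232591935747, 'R': array([[-0.97110661, -0.23785352,  0.01943344],
       [-0.18712355,  0.70838149, -0.68057362],
       [ 0.14811054, -0.66454599, -0.73242194]]), 't': array([0.5249225 , 0.16856088, 0.83150314])}
0.0187 0.1 [[ 9.65392184e-01  2.60801829e-01 -5.81285783e-04]
 [ 2.60802439e-01 -9.65390846e-01  1.61299906e-03]
 [-1.40494869e-04 -1.70877744e-03 -9.99998530e-01]]
```

View pics/scene0.png

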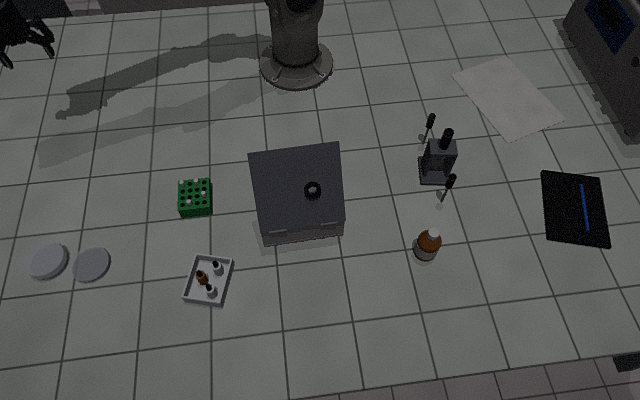

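View pics/side0.png

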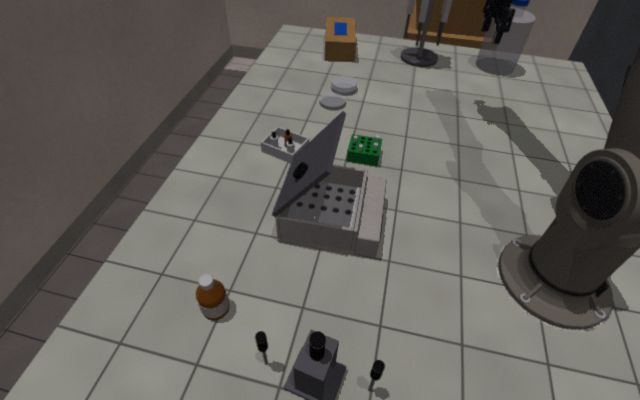

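Scene: the lid is open with its front edge at (249,152)–(340,142) and the port at (313,190). The handles that could be taken for the probe are at (447,135), thick and in the grey stand, (430,120), thin and free, and (450,181), thin and free. By the description I choose the thick one in the stand, and check it in a close crop.

Run:
```python
import cv2,numpy as np
s=cv2.imread("pics/scene0.png");d=cv2.imread("pics/side0.png")
g=lambda im:np.clip(255*(im/255.)**.6,0,255).astype('uint8')
a=cv2.resize(g(s[130:250,235:355]),None,fx=5,fy=5,interpolation=cv2.INTER_CUBIC)
cv2.imwrite("pics/c1.png",a)
b=cv2.resize(g(s[105:215,400:480]),(400,550),interpolation=cv2.INTER_CUBIC)
c=cv2.resize(g(d[320:400,245:395])[:, 35:115],(400,400),interpolation=cv2.INTER_CUBIC)
cv2.imwrite("pics/c2.png",np.hstack([b,cv2.copyMakeBorder(c,0,150,0,0,cv2.BORDER_CONSTANT)]))
e=cv2.resize(g(d[110:260,260:400]),(560,600),interpolation=cv2.INTER_CUBIC)
cv2.imwrite("pics/c3.png",e)
```

```text
(no output)
```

View pics/c1.png

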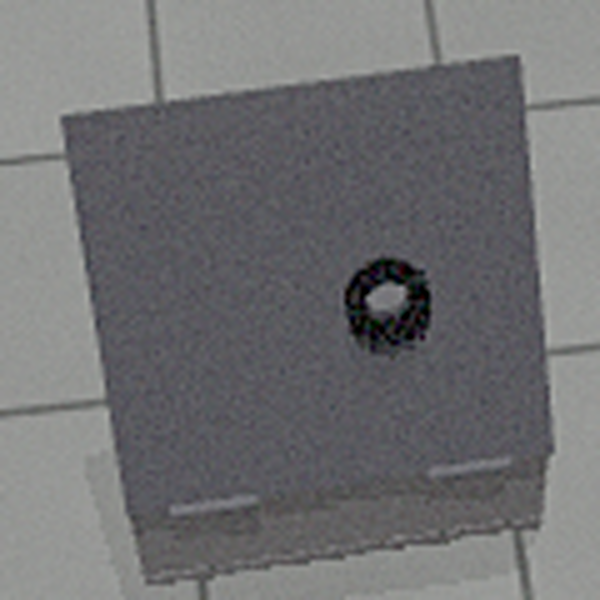

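View pics/c2.png

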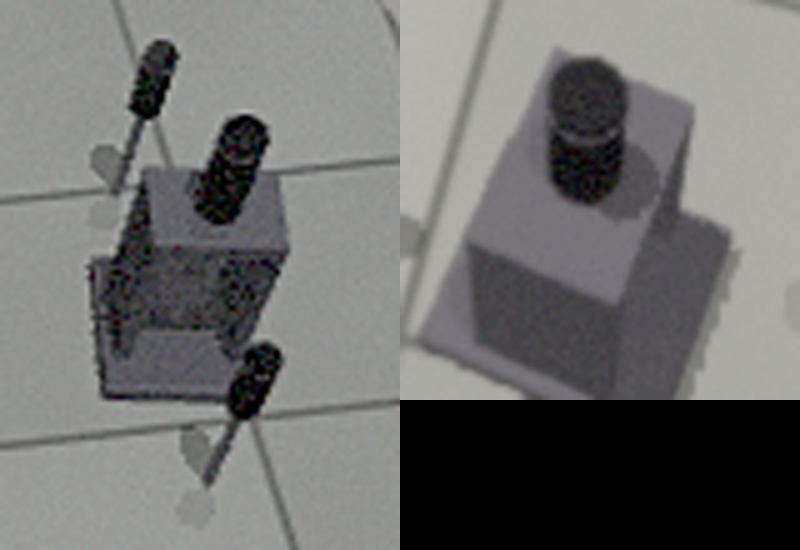

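View pics/c3.png

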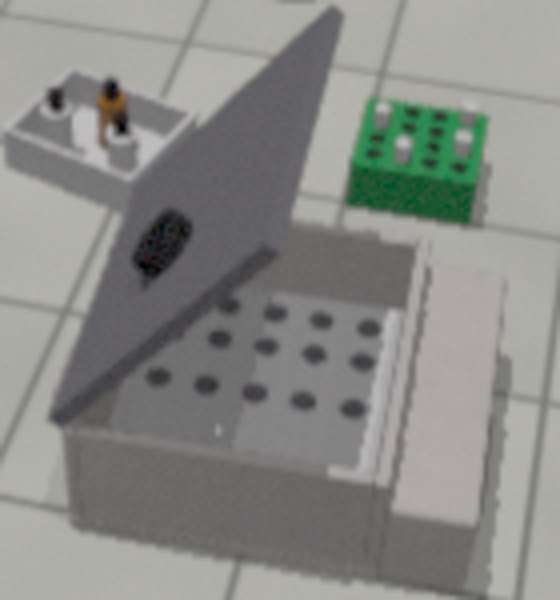

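The close crop shows the thick handle standing in the stand's hole: its top is at scene (449,131) and side (317,338). The two free ones are visibly thinner. I'll fit the incubator and stand poses now.

```bash
cat > h.py <<'E'
from rig import manip, grip, kinematics, viewer
import numpy as np, cv2
from scipy.optimize import least_squares
def proj(X,i):
    X=np.atleast_2d(X);K=i["camera_matrix"]
    c=X@i["R"].T+i["t"];s=c[:,:2]/c[:,2:];s=s*(1+i["k1"]*(s**2).sum(1,keepdims=True))
    return s@K[:2,:2].T+K[:2,2]
def Rz(a): c,s=np.cos(a),np.sin(a);return np.array([[c,-s,0],[s,c,0],[0,0,1]])
def Ry(a): c,s=np.cos(a),np.sin(a);return np.array([[c,0,s],[0,1,0],[-s,0,c]])
def tri(obs,x0=(.6,.2,.1)):
    r=least_squares(lambda X:np.concatenate([proj(X,i)[0]-p for p,i in obs]),x0)
    return r.x,np.abs(r.fun).max()
E
python3 - <<'E'
from h import *
S=viewer.camera_info("scene");D=viewer.camera_info("side")
def px(p,s,o): return (np.array(p,float)+.5)/s-.5+np.array(o)
c1=lambda *p:px(p,5,(235,130)); c3=lambda *p:px(p,4,(260,110))
b2=lambda *p:px(p,5,(400,105)); r2=lambda u,v:px((u-400,v),5,(280,320))
L,B=1,0
obs=[(S,c1(62,117),L,(-.19,-.1,.01)),(S,c1(520,57),L,(-.19,.1,.01)),(S,c1(388,298),L,(-.09,.03,.024)),
(S,c1(148,583),B,(.09,-.1,0)),(S,c1(540,528),B,(.09,.1,0)),(S,c1(553,452),L,(0,.1,.01)),
(D,c3(72,525),B,(.09,.1,0)),(D,c3(470,590),B,(-.14,.1,0)),(D,c3(378,573),B,(-.09,.1,0)),
(D,c3(505,278),B,(-.14,-.1,.07)),(D,c3(488,520),B,(-.14,.1,.07)),
(D,c3(340,8),L,(-.19,-.1,.01)),(D,c3(270,247),L,(-.19,.1,.01)),(D,c3(390,487),B,(-.09,.1,.09))]
def f(q):
    r=[]
    for i,p,l,X in obs:
        X=np.array(X)
        if l: X=Ry(q[3])@X+[.09,0,.09]
        r.append(proj(Rz(q[2])@X+[q[0],q[1],0],i)[0]-p)
    return np.array(r)
r=least_squares(lambda q:f(q).ravel(),[.6,.1,0,1.],loss="soft_l1")
print("bath",r.x);print(f(r.x).round(1).tolist())
q=r.x
pl=Ry(0)@np.array([-.09,.03,.024])+[.09,0,.09];print("port shut",Rz(q[2])@pl+[q[0],q[1],0])
for a,X in(("edge",(-.19,0,.01)),("hinge",(0,0,0))): print(a,Rz(q[2])@(Ry(q[3])@np.array(X)+[.09,0,.09])+[q[0],q[1],0])
print("top",tri([(b2(247,130),S),(r2(590,92),D)]))
# stand
pc=[(-.025,-.034,.115),(-.025,.034,.115),(.025,.034,.115),(.025,-.034,.115)]
so=[(S,b2(147,167)),(S,b2(275,170)),(S,b2(288,247)),(S,b2(133,243))]
do=[(D,r2(693,105)),(D,r2(613,303)),(D,r2(468,240)),(D,r2(555,48))]
for k in range(4):
    print("corner",tri([(so[k][1],S),(do[k%4][1],D)]))
for n,a,b in(("d1",(432,116),(378,364)),("d2",(451,176),(261,334)),("bottle",(433,231),(207,279)),("d1bot",(423,143),(372,389)),("d2bot",(441,201),(266,363))): print(n,tri([(a,S),(b,D)]))
E
```

```text
bath [ 0.53246979 -0.04953573  0.03938947  0.90461271]
[[-0.3, 0.2], [-0.3, -0.0], [0.1, 1.1], [-0.5, 1.0], [0.2, -0.1], [0.1, -0.1], [0.2, 1.0], [-1.3, 2.1], [-0.1, 2.5], [1.3, -1.4], [-1.3, 0.9], [-0.0, -0.7], [1.4, -0.3], [0.9, -0.7]]
port shut [ 0.53128841 -0.019559    0.114     ]
edge [ 0.51292869 -0.05030584  0.24555522]
hinge [ 0.62239998 -0.04599159  0.09      ]
top (array([0.45983298, 0.33047031, 0.17599648]), np.float64(0.3053146441777699))
corner (array([0.43119614, 0.30112142, 0.11596372]), np.float64(0.2552627561275358))
corner (array([0.44204953, 0.36664818, 0.11505181]), np.float64(0.7374986884159398))
corner (array([0.48967097, 0.35946884, 0.11510974]), np.float64(0.6741009669934215))
corner (array([0.47791656, 0.28833364, 0.10917424]), np.float64(2.1781809939495815))
d1 (array([0.36423935, 0.32477013, 0.12075478]), np.float64(0.058336654768538665))
d2 (array([0.55431563, 0.32315121, 0.12075124]), np.float64(0.40351496507457796))
bottle (array([0.68703413, 0.24525146, 0.11019405]), np.float64(0.02227358379047928))
d1bot (array([0.35860516, 0.3245128 , 0.00067983]), np.float64(0.5354789412671153))
d2bot (array([0.55455238, 0.32638837, 0.00128335]), np.float64(0.3051603684975248))
```

```bash
cat >> h.py <<'E'
RT=np.diag([1.,-1.,-1.])
E
python3 - <<'E'
from h import *
H=np.array([.6224,-.046,.09]);Q=Rz(.0394);RL=Q@RT
def tcp(a,s=.165,y=-.03): return H+Q@(Ry(a)@np.array([-s,0,.01])+[.011,y,0])
p=manip.get_tool_pos()
manip.movel([p[0],p[1],.33],velocity=.3)
grip(0.0)
a=tcp(1.0);manip.move_to([a[0]+.01,a[1],.33],RL)
print(manip.get_time_s(),manip.get_tool_pos(),manip.get_force())
manip.movel(tcp(1.0)+[.012,0,.02],RL,.15)
for a in np.arange(1.,-.01,-.1):
    manip.movel(tcp(a),RL,.06)
    f=manip.get_force();print(round(a,2),manip.get_tool_pos().round(4),f.round(1))
    if a<.15 and f[2]>15: break
print(manip.get_time_s())
E
```

```text
3.8 [ 0.56382903 -0.07991236  0.32986684] [ 0.70690359 -0.66958759 -0.1075417 ]
1.0 [ 0.5538 -0.0788  0.2342] [ 0.9 -0.2 -0. ]
0.9 [ 0.5394 -0.0794  0.2254] [ 1.1 -0.3  0.1]
0.8 [ 0.5262 -0.0799  0.215 ] [0.1 0.5 0.4]
0.7 [ 0.5142 -0.0803  0.2035] [-0.  -0.1  0.9]
0.6 [ 0.5035 -0.0807  0.191 ] [ 0.1  0.3 -0.1]
0.5 [ 0.4941 -0.0811  0.1774] [0.8 0.  0.7]
0.4 [ 0.486  -0.0814  0.163 ] [-0.2 -0.3 -0.6]
0.3 [ 0.4795 -0.0816  0.1479] [-0.4  0.3 -0.6]
0.2 [ 0.4745 -0.0818  0.1321] [-0.1  0.5  0.3]
0.1 [ 0.4711 -0.0819  0.116 ] [ 0.3 -0.4 -0.3]
0.0 [ 0.4701 -0.0821  0.1   ] [-0.1 -0.   6.7]
9.25
```

Run:
```python
from h import *
p=manip.get_tool_pos()
for k in range(1,4):
    manip.movel(p-[0,0,.0007*k],velocity=.02);f=manip.get_force();print(k,f.round(1),manip.get_tool_pos()[2])
    if f[2]>12: break
manip.movel([p[0],p[1],.25],velocity=.2)
# wrist view of the port
manip.movel([.531,-.02,.28],velocity=.2)
i=viewer.camera_info("wrist");w=viewer.read_camera("wrist")[:,:,::-1]
d=viewer.read_camera("side")[:,:,::-1];s=viewer.read_camera("scene")[:,:,::-1]
np.save("w1.npy",i);cv2.imwrite("pics/w1raw.png",w);cv2.imwrite("pics/s1.png",s);cv2.imwrite("pics/d1.png",d)
g=lambda im:np.clip(255*(im/255.)**.6,0,255).astype('uint8')
cv2.imwrite("pics/m1.png",np.hstack([cv2.resize(g(w),(480,300)),cv2.resize(g(d[130:260,265:395]),(300,300))]))
print(proj([[.5313,-.0196,.114]],i),i["camera_matrix"][0,0],manip.get_time_s())
```

```text
1 [-4.3  0.4 15.2] 0.09993855567276737
[[324.905681  177.6635315]] 330.38635324330613 11.1583
```

View pics/m1.png

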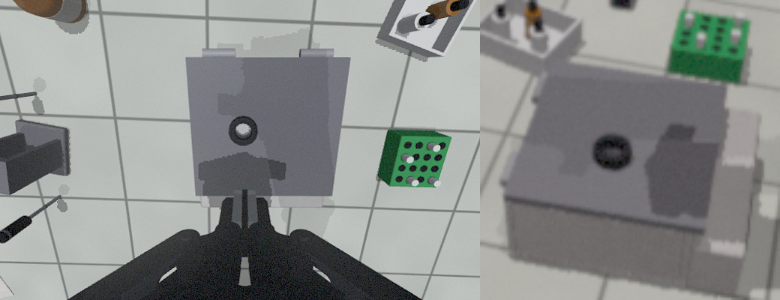

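The lid is flat and shut, with the port near wrist pixel (324,173). I'll measure it more closely.

Run:
```python
from h import *
g=lambda im:np.clip(255*(im/255.)**.6,0,255).astype('uint8')
w=cv2.imread("pics/w1raw.png");s=cv2.imread("pics/s1.png");d=cv2.imread("pics/d1.png")
I={"w":np.load("w1.npy",allow_pickle=True).item(),"s":viewer.camera_info("scene"),"d":viewer.camera_info("side")}
out=[]
for n,im in(("w",w),("s",s),("d",d)):
    c=proj([[.5313,-.0196,.114]],I[n])[0];o=np.round(c).astype(int)-16
    out.append(cv2.resize(g(im[o[1]:o[1]+32,o[0]:o[0]+32]),(256,256),interpolation=cv2.INTER_CUBIC));print(n,o,c)
cv2.imwrite("pics/m2.png",np.hstack(out))
```

```text
w [309 162] [324.905681  177.6635315]
s [293 169] [309.02181901 185.09980608]
d [307 177] [322.77097375 192.99060164]
```

View pics/m2.png

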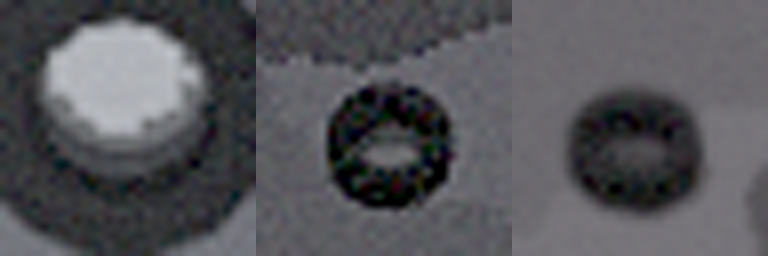

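Run:
```python
from h import *
I=[np.load("w1.npy",allow_pickle=True).item(),viewer.camera_info("scene"),viewer.camera_info("side")]
t=np.linspace(0,2*np.pi,60);C=np.c_[np.cos(t),np.sin(t),0*t]
def box(p,i,pts): u=proj(pts+[p[0],p[1],.114],i);return np.r_[u.min(0),u.max(0)]
col=np.vstack([C*.019,C*.019-[0,0,.014]])
z=lambda o,b:np.array([o[0]+b[0]/8,o[1]+b[1]/8,o[0]+b[2]/8,o[1]+b[3]/8])-.5
M=[z((309,162),(38,10,212,182)),z((293,169),(72,82,199,210)),z((307,177),(56,88,191,215))]
def f(p,k): 
    r=box(p,I[k],C*.011 if k==0 else col)-M[k]
    return r[[0,2,3]] if k==0 else r
for ks in([0],[1],[2],[0,1,2]):
    r=least_squares(lambda p:np.concatenate([f(p,k) for k in ks]),[.53,-.02]);print(ks,r.x,r.fun.round(1))
```

```text
[0] [ 0.53568382 -0.01868794] [-0.7  0.7  0. ]
[1] [ 0.53161589 -0.01863201] [ 0.  -0.2 -0.   0.2]
[2] [ 0.53286522 -0.01867863] [-0.2 -0.4  0.2  0.4]
[0, 1, 2] [ 0.53438335 -0.01873053] [-0.6  0.6  1.3  0.1  0.7  0.1  1.2 -0.8 -0.5 -0.5  0.2]
```

Run:
```python
from h import *
p=np.array([.460,.3305])
grip(.085)
manip.movel([.531,-.02,.31],RT,.2)
manip.move_to([*p,.27],RT)
manip.movel([*p,.130],RT,.1)
grip(0.0)
print(manip.get_gripper_width(),manip.get_grasp_force(),manip.get_force(),manip.get_tool_pos(),manip.get_time_s())
w=viewer.read_camera("wrist")[:,:,::-1]
manip.movel([*p,.295],RT,.08)
print(manip.get_gripper_width(),manip.get_grasp_force(),manip.get_force(),manip.get_tool_pos(),manip.get_time_s())
i=viewer.camera_info("wrist");w2=viewer.read_camera("wrist")[:,:,::-1]
s=viewer.read_camera("scene")[:,:,::-1];d=viewer.read_camera("side")[:,:,::-1]
np.save("w2.npy",i)
g=lambda im:np.clip(255*(im/255.)**.6,0,255).astype('uint8')
a=np.array([*p,.22])
def crop(n,im,h,wd,sz):
    c=np.round(proj([a],viewer.camera_info(n))[0]).astype(int);x0=max(0,min(c[0]-wd//2,640-wd));y0=max(0,min(c[1]-h//2,400-h));print(n,x0,y0)
    return cv2.resize(g(im[y0:y0+h,x0:x0+wd]),sz,interpolation=cv2.INTER_CUBIC)
cv2.imwrite("pics/m3.png",np.hstack([cv2.resize(g(w2[150:400,200:440]),(288,300)),crop("scene",s,75,60,(240,300)),crop("side",d,100,80,(240,300))]))
```

```text
0.02250034722492424 58.55472385883331 [-0.83251122 -1.21935764  3.58950972] [0.46007118 0.33049526 0.13023379] 15.7333
0.022975504079020506 58.678343296051025 [ 0.22147855  0.31578495 -0.40086026] [0.4598883  0.33036603 0.29462817] 18.0
scene 424 82
side 278 275
```

View pics/m3.png

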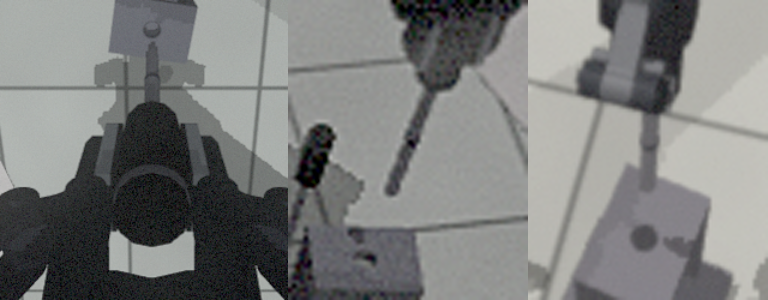

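The probe is held: its tip is at about scene (449.5,129.5), side (317.8,338) and wrist (326.5,187).

Run:
```python
from h import *
S,D=viewer.camera_info("scene"),viewer.camera_info("side");W=np.load("w2.npy",allow_pickle=True).item()
T=np.array([.4599,.3304,.1796])
for n,i in(("S",S),("D",D),("W",W)): print(n,proj([T,T+[0,0,.05],T+[.002,0,0],T+[0,.002,0]],i).round(1).tolist())
print(tri([((449.5,129.2),S),((317.8,338),D)]))
print(manip.get_orientation().round(4).tolist())
```

```text
S [[449.7, 129.9], [455.0, 116.1], [449.9, 130.6], [450.5, 129.9]]
D [[317.8, 336.8], [318.7, 321.3], [316.5, 336.5], [317.5, 338.1]]
W [[326.0, 195.5], [325.9, 218.5], [326.0, 193.2], [323.5, 195.5]]
(array([0.45908969, 0.33164529, 0.17940856]), np.float64(0.5461440588871938))
[[1.0, 0.0, -0.0003], [0.0, -1.0, -0.0002], [-0.0003, 0.0002, -1.0]]
```

Run:
```python
from h import *
p=np.array([.5325,-.019])
manip.movel([*p,.295],RT,.15)
manip.movel([*p,.241],RT,.08)
manip.dwell(.2)
i=viewer.camera_info("wrist");w2=viewer.read_camera("wrist")[:,:,::-1];np.save("w3.npy",i)
s=viewer.read_camera("scene")[:,:,::-1];d=viewer.read_camera("side")[:,:,::-1]
print(manip.get_tool_pos(),manip.get_time_s())
g=lambda im:np.clip(255*(im/255.)**.6,0,255).astype('uint8')
out=[]
for n,im,h in(("wrist",w2,44),("scene",s,44),("side",d,44)):
    c=np.round(proj([[*p,.12]],i if n=="wrist" else viewer.camera_info(n))[0]).astype(int)-h//2;print(n,c)
    out.append(cv2.resize(g(im[c[1]:c[1]+h,c[0]:c[0]+h]),(264,264),interpolation=cv2.INTER_CUBIC))
cv2.imwrite("pics/m4.png",np.hstack(out))
```

```text
[ 0.53262522 -0.01902158  0.24126435] 21.8583
wrist [304 172]
scene [287 162]
side [300 169]
```

View pics/m4.png

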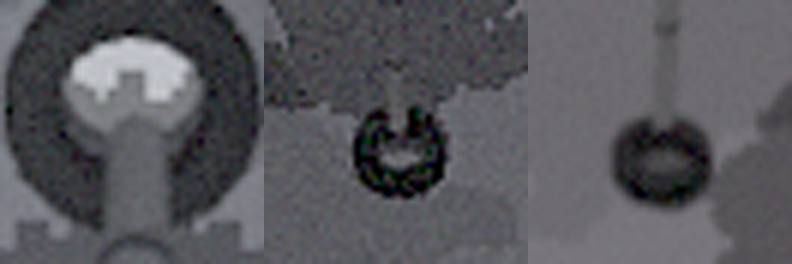

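Run:
```python
from h import *
I=[np.load("w3.npy",allow_pickle=True).item(),viewer.camera_info("scene"),viewer.camera_info("side")]
O=[(304,172),(287,162),(300,169)]
t=np.linspace(0,2*np.pi,60);C=np.c_[np.cos(t),np.sin(t),0*t]
col=np.vstack([C*.019,C*.019-[0,0,.014]])
def box(p,z,i,pts): u=proj(pts+[p[0],p[1],z],i);return np.r_[u.min(0),u.max(0)]
def fit(k,pts,z,b,use):
    m=np.array([O[k][j%2]+(b[j]+.5)/6-.5 for j in range(4)])
    r=least_squares(lambda p:(box(p,z,I[k],pts)-m)[use],[.53,-.02]);return r.x.round(4),r.fun.round(1)
tz=.2413-.115
print("mouth w",fit(0,C*.011,.114,(62,36,203,157),[0,1,2,3]))
print("collar w",fit(0,col,.114,(4,0,260,232),[0,2,3]))
print("tip w",fit(0,C*.004,tz,(105,112,165,0),[0,1,2]))
print("collar s",fit(1,col,.114,(354-264,105,446-264,198),[0,1,2,3]))
print("tip s",fit(1,C*.004,tz,(388-264,0,415-264,136),[0,2,3]))
print("collar d",fit(2,col,.114,(612-528,115,712-528,209),[0,1,2,3]))
print("tip d",fit(2,C*.004,tz,(655-528,0,678-528,122),[0,2,3]))
```

```text
mouth w (array([ 0.5358, -0.0186]), array([-1.2, -2.2,  1.2,  2.4]))
collar w (array([ 0.5344, -0.0186]), array([-0.9,  0.9,  0. ]))
tip w (array([ 0.5335, -0.019 ]), array([ 0.1, -0. , -0.1]))
collar s (array([ 0.5318, -0.0191]), array([-0.3, -0.5,  0.3,  0.5]))
tip s (array([ 0.5329, -0.0184]), array([ 0.6, -0.6,  0. ]))
collar d (array([ 0.5328, -0.0182]), array([-0.3, -0.5,  0.3,  0.5]))
tip d (array([ 0.5329, -0.0238]), array([ 0.1, -0.1,  0. ]))
```

Run:
```python
from h import *
p=np.array([.5327,-.0188])
f0=manip.get_force()
for z in(.225,.20,.1792):
    manip.movel([*p,z],RT,.04);print(z,(manip.get_force()-f0).round(1))
manip.dwell(.3)
s=viewer.read_camera("scene")[:,:,::-1];d=viewer.read_camera("side")[:,:,::-1];i=viewer.camera_info("wrist");w=viewer.read_camera("wrist")[:,:,::-1]
print(manip.get_tool_pos(),manip.get_time_s())
g=lambda im:np.clip(255*(im/255.)**.6,0,255).astype('uint8')
out=[]
for n,im,h in(("wrist",w,60),("scene",s,36),("side",d,36)):
    c=np.round(proj([[*p,.12]],i if n=="wrist" else viewer.camera_info(n))[0]).astype(int)-h//2;print(n,c)
    out.append(cv2.resize(g(im[c[1]:c[1]+h,c[0]:c[0]+h]),(264,264),interpolation=cv2.INTER_CUBIC))
cv2.imwrite("pics/m5.png",np.hstack(out))
D=viewer.camera_info("side")
print(proj([[*p,.114],[*p,.118],[*p,.110]],D))
```

```text
0.225 [ 0.7 -0.3  0.2]
0.2 [ 0.3 -0.   0.3]
0.1792 [-0.6 -0.5 -0.8]
[ 0.532736   -0.01882587  0.17928428] 24.3
wrist [296 192]
scene [291 166]
side [304 173]
[[322.07459468 193.12416037]
 [322.13234893 191.85704345]
 [322.01723805 194.38247999]]
```

View pics/m5.png

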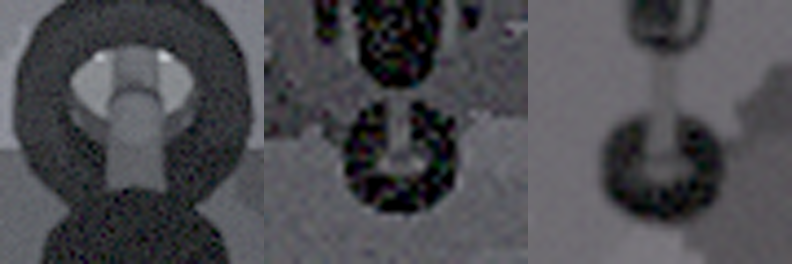

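The rod is inside the port, with the band at about wrist crop row 103. I'll check the band height and the centring numerically.

Run:
```python
from h import *
from scipy.ndimage import gaussian_filter,map_coordinates
T=manip.get_tool_pos();t=np.linspace(0,2*np.pi,181);C=np.c_[np.cos(t),np.sin(t),0*t]
col=np.vstack([C*.019,C*.019-[0,0,.014]])
W=viewer.camera_info("wrist")
print("cam",-W["R"].T@W["t"])
q=proj([[T[0]+.004,T[1],z] for z in(.116,.114,.112)],W);print("band rows pred (crop)",((q-[296,192]+.5)*4.4).round(0).tolist())
for n in("wrist","scene","side"):
    i=viewer.camera_info(n);im=np.mean([viewer.read_camera(n).astype(float).mean(2) for _ in range(4)],0);im=gaussian_filter(im,.5)
    def score(p):
        u=proj(col+[p[0],p[1],.114],i).astype(np.float32);h=cv2.convexHull(u)[:,0]
        c=h.mean(0);v=(h-c)/np.linalg.norm(h-c,axis=1,keepdims=True)
        f=lambda k:map_coordinates(im,(h+k*v).T[::-1],order=1)
        return np.median(np.clip(f(1.5)-f(-1.5),-20,40)) + np.mean(np.clip(f(1.2)-f(-1.2),0,40))
    G=[(score((x,y)),x,y) for x in np.arange(.526,.541,.0005) for y in np.arange(-.025,-.012,.0005)]
    print(n,max(G))
    if n!="wrist":
        for z in(.120,.126,.132):
            a=proj([[T[0],T[1],z]],i)[0];r=int(round(a[1]));x0=int(a[0])-7;print(z,a.round(1),x0,im[r,x0:x0+16].astype(int).tolist())
```

```text
cam [ 0.61674123 -0.01898595  0.32127834]
band rows pred (crop) [[134.0, 99.0], [134.0, 95.0], [134.0, 90.0]]
wrist (np.float64(65.21877180540507), np.float64(0.5329999999999993), np.float64(-0.018499999999999996))
scene (np.float64(70.15634189122278), np.float64(0.5319999999999994), np.float64(-0.019499999999999997))
0.12 [309.4 184.2] 302 [10, 5, 3, 4, 2, 9, 41, 46, 41, 8, 6, 5, 5, 6, 8, 33]
0.126 [309.3 182.9] 302 [20, 8, 8, 4, 5, 8, 35, 42, 39, 9, 3, 6, 2, 6, 16, 31]
0.132 [309.3 181.5] 302 [30, 15, 7, 9, 7, 12, 37, 36, 33, 7, 4, 8, 5, 9, 21, 30]
side (np.float64(73.01081768110085), np.float64(0.5329999999999993), np.float64(-0.018499999999999996))
0.12 [322.1 191.2] 315 [28, 13, 10, 6, 11, 30, 44, 47, 42, 24, 11, 5, 7, 14, 28, 44]
0.126 [322.2 189.3] 315 [56, 46, 33, 23, 20, 30, 44, 48, 44, 29, 20, 23, 36, 47, 57, 61]
0.132 [322.3 187.3] 315 [62, 62, 61, 59, 55, 51, 49, 48, 48, 51, 58, 60, 61, 62, 62, 62]
```

Run:
```python
from h import *
from rig import ticket
im=viewer.read_camera("wrist").astype(float).mean(2);print(im[203:232,324:329].mean(1).astype(int).tolist())
print(manip.get_tool_pos(),np.abs(manip.get_dq()).max(),manip.get_gripper_width(),manip.get_time_s())
print(ticket.sign_off())
```

```text
[62, 64, 64, 63, 62, 59, 55, 52, 35, 33, 49, 60, 62, 61, 63, 64, 64, 63, 65, 63, 61, 56, 50, 49, 51, 51, 51, 51, 51]
[ 0.53272558 -0.0187881   0.17921306] 0.002953048858429721 0.022728885131581656 24.95
the job is handed in; nothing more can be done
None
```

The job is handed in at 25 s: the lid is shut, and the probe is held still and upright in the port, centred and with its band level with the port top, both to about 1 mm by the camera checks.

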